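# Turn a washed tumbler upside down onto the draining tray

### The job

Put the upright blue tumbler to drain: turn it over and stand it mouth down, flat on the floor of the grey draining tray, clear of its raised lip, beside the glass that is already draining there. Set it down gently, and do not knock or shift the glass, the pepper mill, the spice jar or the lemon.

Things in the scene. Friction and masses are not known exactly. Their poses are not given: they have to be found in the camera images.
- tumbler_mid (a point): straight-sided octagonal blue tumbler, 58 mm across flats (63 over corners), 110 mm tall, wall 4 mm, bottom closed, mouth open, 110 to 225 g; at the start upright, mouth up, on the brown worktop (z = 0). This point is its centre, 55 mm from either end; z points out of the mouth, x and y through the middles of flats (eight, every 45 degrees); on its side it lies still on a flat
- tumbler: the blue tumbler; origin at the centre of its bottom's underside, z towards the mouth
- tray: square grey draining tray with flush white ribs, 200 by 200 mm over all, fixed on the worktop (z = 0; the worktop spans y = -0.30 to 0.10, from x = 0.33 back). Floor 6 mm above the worktop; lip 6 mm wide, 12 mm above the worktop, all round: 188 by 188 mm inside. Origin under its centre, on the worktop, z up
- tray_floor (a point): centre of the tray's floor (its upper face), axes as the tray's
- glass: the clear glass that is draining on the tray (see its centre)
- glass_mid (a point): clear drinking glass already standing mouth down on the tray, round, 81 mm in diameter, 93 mm tall; this point is its centre, half-way up. It must stay
- mill_mid (a point): dark wooden pepper mill, 58 mm in diameter, 170 mm tall, upright at the front of the worktop; centre, half-way up. It must stay. A tall coffee machine stands fixed at the back of the worktop, within 160 mm of x = 0.79, y = -0.05
- spice_mid (a point): glass spice jar with a dark lid, 41 mm in diameter, 105 mm tall, upright on the black glass cooktop to the right of the worktop (its top 6 mm higher, from y = -0.31 on, x from 0.33); centre, half-way up. It must stay. A microwave oven hangs 0.47 m above the back of the cooktop, from x = 0.53 on and y = -0.36 to the right
- lemon_mid (a point): yellow lemon, 78 by 55 by 56 mm, lying at the back of the worktop; its centre. It must stay
Things that resemble listed ones, but are neither listed nor needed, are in the scene too. There is more than one size of the tumbler; the job needs the larger.

How it is judged:
By the outcome, as a careful person would: the job done as asked, in the order asked, and still so for the second after the job is handed in, with the robot touching nothing.
It also fails if it takes over 54 s, if anything falls off the work surface, if the arm or the gripper's body presses on something with over 40 N, if the wrist force passes 120 N, or if a joint passes its speed limit or range.

### The arm

A 6-joint arm with a two-finger parallel gripper is mounted at the origin on a cart in front of the work surface, level with it; the furniture and walls round the work are solid. World frame = base frame: x ahead of the robot, y to its left, z up, the work surface at z = 0. Lengths are in m, angles in rad, forces in N, time in s.
With the tool pointing down it reaches from about 0.35 to 0.975 m from the base axis. Payload 4.9 kg.
Tool frame: the origin (TCP) lies at the very end of the fingers, on their centre line; the grasp point (between the pads) lies bot.pinch_z behind it (bot.pinch_z is the distance from the TCP to the grasp point, in m); z points along the fingers, y is the line along which they close (so a half turn about z gives the same grasp; the last joint's range is limited). The gripper opens to 85 mm and grips with 20 to 120 N. Pads are 22 mm wide; open, the fingers measure 114 mm over their backs; the gripper's body (76 mm by 85 mm) begins 54 mm behind the grasp point. The pads swing forward as they close: fully open they stand 13 mm farther back than shut.
Start: joints at [-1.277, 0.053, 1.613, -0, 1.476, -0.119], TCP at [0.251, -0.572, 0.231] pointing down, gripper open.
Joint ranges: [-3.01, 3.01], [-1.01, 2.22], [0.06, 2.58], [-1.02, 4.17], [0.09, 2.62], [-3.14, 3.14]. Speed limits (rad/s): [2.57, 2.57, 3.14, 3.14, 3.14, 3.14].

### API

Orientations are given as a unit quaternion [w, x, y, z].
In Python, from bench import bot gives the robot as it stands. The module is installed in compiled form; this text tells all that it offers.
- The arm moves only by the tool jog_arm, never from a script. Its argument "targets" is a list of rows, each a list of 5 numbers: the opening, from 0 (shut) to 1 (fully open), then the shift along the tool's x, y, z in mm, then the turn about the tool's z in rad. A call has 1 to 12 rows; each row shifts and turns the commanded pose from where the row before left it, along the tool's axes as they then stand; what a row does not reach is not made up. A row lasts 1/10 s, in which the tool goes at most 50 mm and 8.59 degrees, less where a joint would pass 70% of its speed; a pose out of reach is approached as far as the arm can. A call with a gripper value outside its range is refused whole. The fingers move at their own pace and stop on an object; the grip force is fixed at half the most. Time passes only in rows, so rows that do not move let the fingers close. It gives the time, the measured TCP pose, the force, the opening and the grip force at its end, in the units of the state.
- bot.observe(): the state, without advancing time (a new reading comes with each control period).
- bot.snapshot(name): name is "scene" or "top" or "wrist"; returns a dict with "color" (400x640x3 uint8, red, green, blue), "mtx" (3x3 intrinsics, pixels), "k1" (the pictures are not rectified: a ray, as slopes to the right and down, at radius r is drawn at 1 + k1 r^2 times it, then the intrinsics apply), "world_from_camera" (4x4, takes a point from camera to world coordinates). Camera axes: x right, y down, z forward; pixel columns grow to the right and rows downward; lengths in m; the calibration is good to about 2 mm. A picture is of the moment at which its call begins. There is no depth.
- bot.hand_in(): hands the job in; it is judged then, once.
The state is a dict: "clock": time; "q": joint angles; "qd": joint speeds; "tau": joint torques, N m; "eef_pos": TCP position; "tool_rot": TCP orientation; "force": force on the tool from outside, world axes, zero at the start; "moment": the same for the moment, N m; "opening": finger opening in m; "grasp_force": force on a finger pad.
Only numpy, scipy, OpenCV 4.12 (cv2) and the standard library are available. Lean on these libraries where they do the work, as an engineer would, in place of code of your own. Each camera call takes 0.05 s, during which the arm holds its last target. There are 200 camera calls.

## Working session

There is one attempt and no reset: what is moved stays moved. The work goes in short steps, Python scripts to look and compute and a tool call to move; the robot and the scene stay as the last step left them, time stands still between calls to the robot, and variables do not carry over. Pictures are saved under pics/ and viewed, at most 10 in all, crops included, and the job is handed in when it is done.

Besides the shell and the picture viewer there is one more tool, called after "Call:" as a command line: name --pt "numbers of a row" for each row, then --argument value for the rest. jog_arm: Moves the arm, as the interface text tells. Its arguments: {"type":"object","properties":{"targets":{"type":"array"}},"required":["targets"]}

```bash
mkdir -p pics; cat > h.py <<'E'
import numpy as np, cv2
from bench import bot
from scipy.spatial.transform import Rotation as R
def snap(n,fn=None):
    s=bot.snapshot(n)
    if fn: cv2.imwrite('pics/'+fn,s['color'][:,:,::-1])
    return s
def ray(s,u,v):
    K=np.array(s['mtx']); d=np.array([s['k1'],0,0,0,0.])if np.isscalar(s['k1']) else None
    p=cv2.undistortPoints(np.array([[[u,v]]],float),K,d)[0,0]
    T=np.array(s['world_from_camera']); return T[:3,3],T[:3,:3]@np.array([p[0],p[1],1])
def onz(s,u,v,z):
    o,d=ray(s,u,v); return o+d*(z-o[2])/d[2]
def tri(a,b):
    A=np.zeros((3,3));B=np.zeros(3)
    for o,d in(a,b):
        d=d/np.linalg.norm(d);P=np.eye(3)-np.outer(d,d);A+=P;B+=P@o
    return np.linalg.solve(A,B)
def proj(s,P):
    T=np.linalg.inv(np.array(s['world_from_camera'])); P=np.atleast_2d(P)
    return cv2.projectPoints((P@T[:3,:3].T+T[:3,3]),np.zeros(3),np.zeros(3),np.array(s['mtx']),np.array([s['k1'],0,0,0,0.]))[0][:,0]
E
python3 - <<'E'
from h import *
for n in('scene','top','wrist'):
    s=snap(n,n+'0.png'); print(n,np.round(s['world_from_camera'],3).tolist(),s['k1'])
o=bot.observe(); print(o,bot.pinch_z)
print(R.from_quat(np.roll(o['tool_rot'],-1)).as_matrix().round(3))
a=[cv2.imread(f'pics/{n}0.png') for n in('scene','top')]
E
```

```text
scene [[0.871, -0.318, 0.374, 0.175], [-0.49, -0.531, 0.691, -0.858], [-0.021, -0.786, -0.618, 0.638], [0.0, 0.0, 0.0, 1.0]] -0.09662233078310258
top [[-0.021, -0.993, 0.119, 0.441], [-1.0, 0.023, 0.018, -0.21], [-0.021, -0.118, -0.993, 0.937], [0.0, 0.0, 0.0, 1.0]] -0.09757430195072445
wrist [[0.401, -0.879, -0.26, 0.317], [-0.916, -0.385, -0.112, -0.544], [-0.001, 0.283, -0.959, 0.373], [0.0, 0.0, 0.0, 1.0]] -0.0652505575163994
{'clock': 0.15, 'q': array([-1.27701441e+00,  5.32199112e-02,  1.61397310e+00,  2.36392196e-05,
        1.47600043e+00, -1.18984200e-01]), 'qd': array([-6.69271838e-04, -3.48837898e-03, -4.85228174e-03, -7.61395717e-04,
        9.82609158e-05,  1.02926713e-04]), 'tau': array([ 2.53913713e-04, -3.94240201e+01, -3.70723164e+01, -1.15958378e-04,
        4.65884819e-03,  2.77455985e-05]), 'eef_pos': array([ 0.25059   , -0.57203665,  0.23033961]), 'tool_rot': array([-7.98364918e-04,  9.78778420e-01,  2.04919895e-01, -5.81436687e-05]), 'force': array([ 0.85734864,  0.10474248, -0.79231977]), 'moment': array([ 0.01930614, -0.03443078,  0.0023461 ]), 'grasp_force': 0.0, 'opening': 0.08542725323418612} 0.0187
[[ 0.916  0.401 -0.   ]
 [ 0.401 -0.916  0.002]
 [ 0.    -0.002 -1.   ]]
```

View pics/scene0.png

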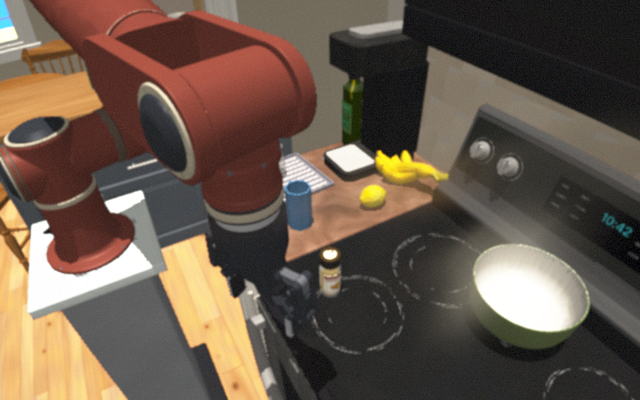

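View pics/top0.png

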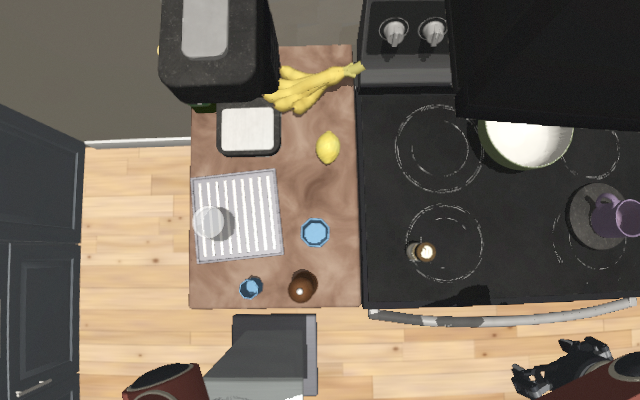

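Scene: the tall blue tumbler is at (299,205), the spice jar at (330,272), the lemon at (372,196) and the tray at (305,172). 
Top: blue candidates are A, the bigger octagon at (315,233), and B, the small one at (250,287). The glass is at (208,222), the mill at (302,287), the lemon at (328,147), the jar at (425,252), and the tray's corners are near (193,180), (275,169), (283,253) and (197,263). The description points to A, so I'll check that in a crop.

```bash
python3 - <<'E'
from h import *
s=snap('top'); c=s['color']
hsv=cv2.cvtColor(c,cv2.COLOR_RGB2HSV)
m=cv2.inRange(hsv,(95,70,40),(120,255,255)); m[:200]=0;m[310:]=0;m[:,:190]=0;m[:,360:]=0
n,l,st,ce=cv2.connectedComponentsWithStats(m)
for i in range(1,n):
    if st[i,4]>60: print(st[i],ce[i])
for name,u,v,z in[('A',315,233,.11),('B',250,288,.08),('mill',302,287,.17),('lemon',328,147,.028),('glass',208,222,.099),('jar',426,252,.111)]+[('tray',u,v,.012) for u,v in((192,180),(275,169),(283,253),(197,263))]:
    print(name,onz(s,u,v,z).round(3))
# refine A: outer octagon min area rect
i=max(range(1,n),key=lambda i:st[i,4]); k=cv2.findContours((l==i).astype('uint8'),0,1)[0][0]
print(cv2.approxPolyDP(cv2.convexHull(k),1.5,True)[:,0].tolist())
a=cv2.resize(c[130:310,185:365],None,fx=3,fy=3,interpolation=cv2.INTER_CUBIC)
cv2.imwrite('pics/crop0.png',a[:,:,::-1])
E
```

```text
[301 218  28  29 653] [314.55895865 232.1898928 ]
[239 278  23  21 353] [250.32011331 287.54107649]
A [ 0.474 -0.198  0.11 ]
B [ 0.364 -0.06   0.08 ]
mill [ 0.372 -0.173  0.17 ]
lemon [ 0.671 -0.23   0.028]
glass [0.501 0.023 0.099]
jar [ 0.43  -0.42   0.111]
tray [0.606 0.086 0.012]
tray [ 0.626 -0.108  0.012]
tray [ 0.434 -0.124  0.012]
tray [0.415 0.073 0.012]
[[321, 219], [328, 227], [328, 238], [320, 246], [310, 246], [301, 237], [301, 227], [310, 218]]
```

View pics/crop0.png

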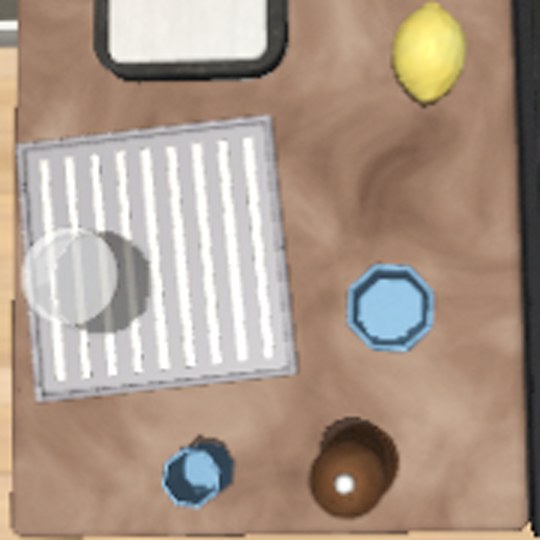

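A at (315,233) is the larger octagon and stands upright. B in the lower left is smaller, so A is the tumbler to move. The tool can't tilt, so the plan is to tip A onto its side, grip it near its bottom end, let the mouth swing down in a light grip, and set it down.

Call:
jog_arm --pt "1 0 0 0 0.14" --pt "1 0 0 0 0.14" --pt "1 0 0 0 0.132" --pt "1 25 -42 0 0" --pt "1 25 -42 0 0" --pt "1 25 -42 0 0" --pt "1 25 -42 0 0" --pt "1 25 -42 0 0" --pt "1 25 -42 0 0" --pt "1 25 -42 0 0" --pt "1 25 -42 0 0" --pt "1 24 -38 0 0"

```text
clock: 1.4
eef_pos: [0.475, -0.1961, 0.2313]
tool_rot: [0.0, 1.0, 0.001, 0.0]
force: [-0.2, -0.2, 0.4]
opening: 0.0853
grasp_force: 0.0
```

```bash
python3 - <<'E'
from h import *
s=snap('wrist','w1.png'); c=s['color']; print(np.round(s['world_from_camera'],3)[:3,3])
hsv=cv2.cvtColor(c,cv2.COLOR_RGB2HSV); m=cv2.inRange(hsv,(95,70,40),(120,255,255))
n,l,st,ce=cv2.connectedComponentsWithStats(m)
for i in range(1,n):
    if st[i,4]>300: print(st[i],ce[i])
E
```

```text
[ 0.547 -0.197  0.374]
[ 284  146   64   79 3966] [315.47806354 186.39914271]
[169 244  53  44 607] [193.89621087 260.75123558]
```

View pics/w1.png

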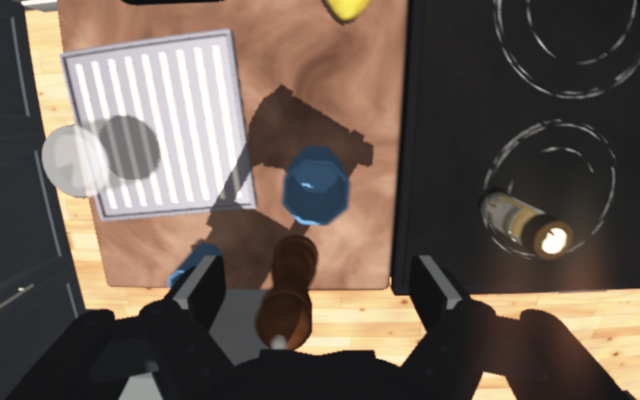

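Wrist view: the tumbler's rim spans columns 284–348 with its near edge at row 225. The fingers are at columns 205 and 435, so they are centred on it to within a few millimetres.

```bash
python3 - <<'E'
from h import *
s=snap('wrist')
for u,v,z in((316,225,.11),(284,195,.11),(348,195,.11),(316,147,0)): print(onz(s,u,v,z).round(4))
t=snap('top')
hs=cv2.cvtColor(t['color'],cv2.COLOR_RGB2HSV)
print(onz(t,314.6,232.2,.11))
E
```

```text
[ 0.4515 -0.1912  0.11  ]
[ 0.4789 -0.1633  0.11  ]
[ 0.4793 -0.2187  0.11  ]
[ 0.5081 -0.1901  0.    ]
[ 0.47538703 -0.19712129  0.11      ]
```

Call:
jog_arm --pt "1 3 -3 40 0" --pt "1 0 0 45 0" --pt "1 0 0 45 0" --pt "1 0 0 28 0" --pt "0.66 0 0 0 0" --pt "0.66 0 0 0 0" --pt "0.66 0 0 0 0" --pt "0.66 0 0 0 0"

```text
clock: 2.35
eef_pos: [0.4787, -0.1964, 0.0757]
tool_rot: [0.001, 1.0, 0.0, 0.002]
force: [0.2, 0.2, -2.0]
opening: 0.0578
grasp_force: 63.8
```

Call:
jog_arm --pt "0.6 0 0 -6 0" --pt "0.6 -10 0 0 0" --pt "0.6 0 0 5 0" --pt "0.6 0 0 1 0" --pt "0.675 0 0 0 0" --pt "0.675 0 0 0 0"

```text
clock: 2.95
eef_pos: [0.4673, -0.1954, 0.074]
tool_rot: [0.0, 1.0, 0.0, -0.0]
force: [-3.4, 0.3, 4.7]
opening: 0.0578
grasp_force: 58.0
```

Call:
jog_arm --pt "0.68 0 0 0 0" --pt "0.68 0 0 0 0"

```text
clock: 3.15
eef_pos: [0.4676, -0.1955, 0.0738]
tool_rot: [0.0, 1.0, 0.0, 0.0]
force: [-2.9, 0.5, 5.7]
opening: 0.0583
grasp_force: 38.6
```

Call:
jog_arm --pt "0.69 0 0 0 0" --pt "0.69 0 0 0 0"

```text
clock: 3.35
eef_pos: [0.4678, -0.1955, 0.0736]
tool_rot: [0.0, 1.0, 0.0, 0.0]
force: [-0.6, 0.4, 3.6]
opening: 0.0594
grasp_force: 7.3
```

Call:
jog_arm --pt "0.69 8 0 -1 0" --pt "0.69 8 0 -1 0" --pt "0.69 8 0 0 0" --pt "0.69 8 0 0 0" --pt "0.69 8 0 1 0" --pt "0.69 8 0 1 0" --pt "0.69 0 0 0 0"

```text
clock: 4.05
eef_pos: [0.5163, -0.1952, 0.0731]
tool_rot: [-0.0, 1.0, 0.001, -0.0]
force: [-0.1, -0.1, 0.8]
opening: 0.0589
grasp_force: 0.0
```

```bash
python3 - <<'E'
from h import *
s=snap('scene');w=snap('wrist')
a=cv2.resize(s['color'][150:270,220:400],None,fx=2.2,fy=2.2); b=cv2.resize(w['color'][50:314,100:520],(420,264))
a=cv2.resize(a,(396,264)); cv2.imwrite('pics/t1.png',np.hstack([a,b[:,:400]])[:,:,::-1])
E
```

```text
(no output)
```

View pics/t1.png

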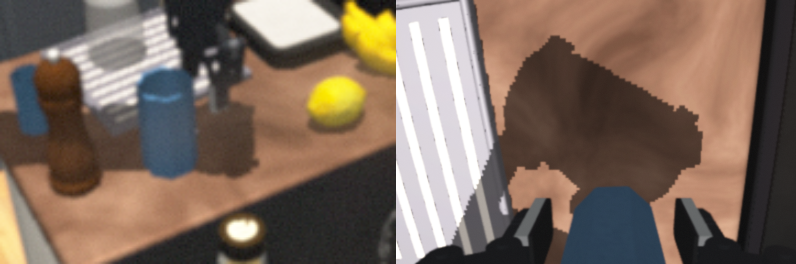

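The crops show the tumbler still upright at left (167,120). The light grip slid off and the open fingers are now beyond it. I'll tip it from inside the mouth with shut fingers instead, after rising and finding the rim again.

Call:
jog_arm --pt "1 0 0 0 0" --pt "1 0 0 0 0" --pt "1 0 0 -40 0" --pt "1 0 0 -40 0" --pt "0 -25 0 -20 0" --pt "0 -23 0 0 0" --pt "0 0 0 0 0" --pt "0 0 0 0 0"

```text
clock: 4.95
eef_pos: [0.4673, -0.1953, 0.1732]
tool_rot: [0.0, 1.0, 0.0, 0.0]
force: [-0.2, 0.0, 0.3]
opening: 0.0283
grasp_force: 0.0
```

```bash
python3 - <<'E'
from h import *
s=snap('wrist')
for n in('wrist','scene'):
    s=snap(n);m=cv2.inRange(cv2.cvtColor(s['color'],cv2.COLOR_RGB2HSV),(95,70,40),(120,255,255))
    q,l,st,ce=cv2.connectedComponentsWithStats(m)
    print(n,[(st[i].tolist(),ce[i].round(1).tolist()) for i in range(1,q) if st[i,4]>300])
    if n=='wrist': w=s;x=st[1:][st[1:,4].argmax()]
    
u0,v0,ww,hh,_=x
print(onz(w,u0+ww/2,v0+hh,.11),onz(w,u0,v0+hh-35,.11),onz(w,u0+ww,v0+hh-35,.11),onz(w,u0+ww/2,v0,0))
cv2.imwrite('pics/w2.png',w['color'][:,:,::-1])
E
```

```text
wrist [([276, 153, 82, 101, 6524], [316.9, 204.6]), ([143, 259, 66, 65, 2070], [176.5, 288.2])]
scene [([282, 181, 26, 50, 822], [294.6, 204.4])]
[ 0.44076267 -0.19641293  0.11      ] [ 0.46724317 -0.16811786  0.11      ] [ 0.46723943 -0.22470803  0.11      ] [ 0.49804793 -0.19643537  0.        ]
```

View pics/w2.png

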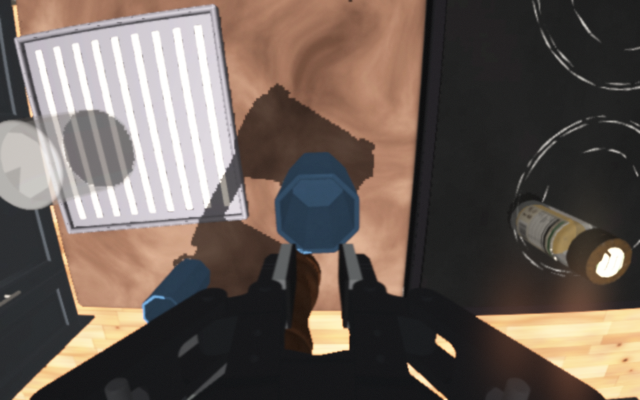

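Wrist view: the rim is a clean octagon at (317,210), giving a centre of about (0.469, -0.196). The shut fingers line up with it. Next I insert them and tilt the first part.

Call:
jog_arm --pt "0 0 0 30 0" --pt "0 0 0 30 0" --pt "0 0 0 23 0" --pt "0 8 0 0 0" --pt "0 8 0 0 0" --pt "0 8 0 0 0" --pt "0 8 0 1 0" --pt "0 7 0 1 0" --pt "0 8 0 2 0" --pt "0 0 0 0 0"

```text
clock: 6.1
eef_pos: [0.5154, -0.1953, 0.0864]
tool_rot: [0.0, 1.0, 0.001, 0.0]
force: [-0.9, -0.1, 1.1]
opening: -0.0
grasp_force: 0.7
```

```bash
python3 - <<'E'
from h import *
s=snap('scene'); cv2.imwrite('pics/t2.png',cv2.resize(s['color'][150:270,220:400],None,fx=3,fy=3)[:,:,::-1])
E
```

```text
(no output)
```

View pics/t2.png

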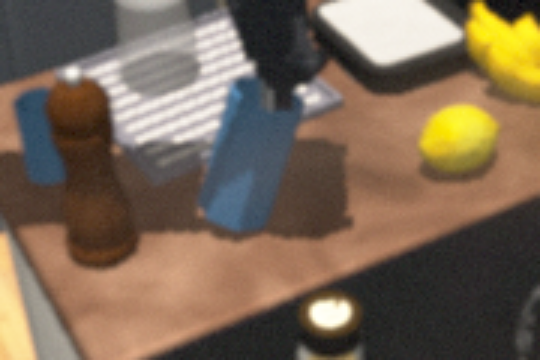

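The picture shows the tumbler leaning about 20° at (250,155), with the fingers in its mouth and its base where it was. Continuing.

Call:
jog_arm --pt "0 7 0 3 0" --pt "0 7 0 3 0" --pt "0 7 0 2 0" --pt "0 7 0 2 0" --pt "0 7 0 1 0" --pt "0 5 0 1 0" --pt "0 5 0 1 0" --pt "0 6 0 2 0" --pt "0 6 0 2 0" --pt "0 6 0 2 0"

```text
clock: 7.15
eef_pos: [0.5779, -0.1952, 0.0671]
tool_rot: [-0.0, 1.0, 0.0, -0.0]
force: [0.4, -0.6, -0.3]
opening: 0.0
grasp_force: 0.1
```

Call:
jog_arm --pt "0 6 0 3 0" --pt "0 6 0 3 0" --pt "0 5 0 2 0" --pt "0 4 0 1 0" --pt "0 5 0 1 0" --pt "0 4 0 1 0" --pt "0 0 0 0 0"

```text
clock: 7.85
eef_pos: [0.6079, -0.1952, 0.0563]
tool_rot: [0.0, 1.0, 0.0, 0.0]
force: [0.1, 0.1, 0.1]
opening: 0.0001
grasp_force: 0.3
```

```bash
python3 - <<'E'
from h import *
s=snap('scene'); cv2.imwrite('pics/t3.png',cv2.resize(s['color'][150:270,220:400],None,fx=3,fy=3)[:,:,::-1])
E
```

```text
(no output)
```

View pics/t3.png

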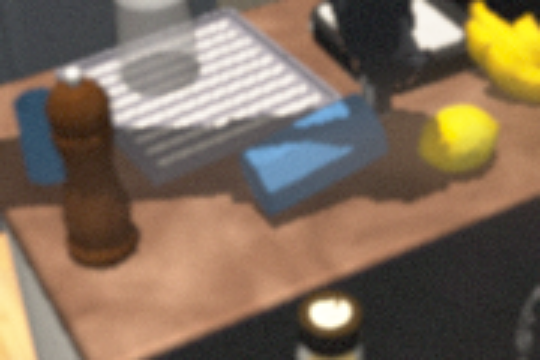

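It now lies on its side at (315,155), bottom end towards the mill, and the lemon is untouched at (458,140). I'll rise, move back and measure it.

Call:
jog_arm --pt "0 0 0 -40 0" --pt "0 0 0 -45 0" --pt "1 -45 0 -40 0" --pt "1 -45 0 0 0" --pt "1 -3 0 0 0" --pt "1 0 0 0 0"

```text
clock: 8.5
eef_pos: [0.521, -0.1952, 0.1746]
tool_rot: [0.0, 1.0, -0.0, 0.0]
force: [0.1, 0.1, -0.1]
opening: 0.0582
grasp_force: 0.0
```

```bash
python3 - <<'E'
from h import *
w=snap('wrist');m=cv2.inRange(cv2.cvtColor(w['color'],cv2.COLOR_RGB2HSV),(95,70,40),(120,255,255))
k=max(cv2.findContours(m,0,1)[0],key=cv2.contourArea)
h=cv2.approxPolyDP(cv2.convexHull(k),3,True)[:,0]
for u,v in h: print(u,v,onz(w,u,v,.058).round(3),onz(w,u,v,.029).round(3),onz(w,u,v,0).round(3))
cv2.imwrite('pics/w3.png',w['color'][:,:,::-1]); print(bot.observe()['eef_pos'])
E
```

```text
344 92 [ 0.607 -0.218  0.058] [ 0.608 -0.22   0.029] [ 0.61  -0.222  0.   ]
345 215 [ 0.505 -0.221  0.058] [ 0.496 -0.223  0.029] [ 0.486 -0.226  0.   ]
314 224 [ 0.497 -0.194  0.058] [ 0.486 -0.194  0.029] [ 0.476 -0.193  0.   ]
289 219 [ 0.502 -0.172  0.058] [ 0.492 -0.169  0.029] [ 0.481 -0.167  0.   ]
285 212 [ 0.508 -0.169  0.058] [ 0.499 -0.166  0.029] [ 0.489 -0.163  0.   ]
278 95 [ 0.605 -0.166  0.058] [ 0.606 -0.163  0.029] [ 0.607 -0.159  0.   ]
[ 0.52196434 -0.19533976  0.17473824]
```

View pics/w3.png

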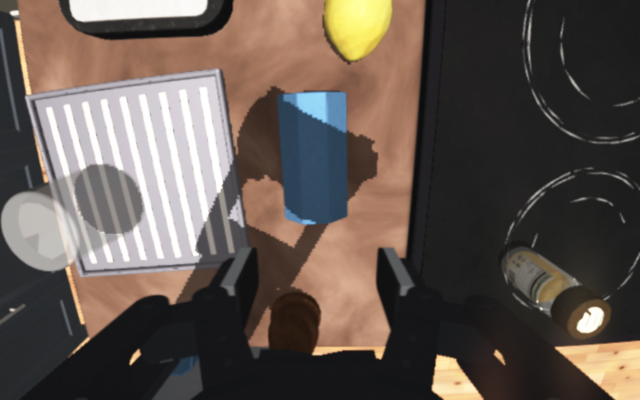

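Wrist view: the tumbler lies along x from bottom (314,222) to mouth (313,92), so its bottom is at x≈0.497, its mouth at x≈0.607 and its axis at y≈-0.193. I'll grip it 17 mm from the bottom.

Call:
jog_arm --pt "1 -8 -2 0 0" --pt "1 0 0 45 0" --pt "1 0 0 45 0" --pt "1 0 0 45 0" --pt "1 0 0 30 0" --pt "0.6 0 0 0 0" --pt "0.6 0 0 0 0" --pt "0.6 0 0 0 0" --pt "0.6 0 0 0 0" --pt "0.6 0 0 -15 0" --pt "0.6 0 0 -15 0" --pt "0.6 0 0 0 0"

```text
clock: 9.75
eef_pos: [0.5167, -0.1947, 0.044]
tool_rot: [0.002, 1.0, 0.0, 0.003]
force: [0.3, -0.2, 0.4]
opening: 0.0574
grasp_force: 64.2
```

```bash
cat > v.py <<'E'
from h import *
s=snap('scene');m=cv2.inRange(cv2.cvtColor(s['color'],cv2.COLOR_RGB2HSV),(95,70,30),(120,255,255));m[:150]=0;m[280:]=0;m[:,:240]=0;m[:,400:]=0
k=max(cv2.findContours(m,0,1)[0],key=cv2.contourArea)
print('scene',cv2.boundingRect(k),cv2.contourArea(k),cv2.minAreaRect(k))
w=snap('wrist');m=cv2.inRange(cv2.cvtColor(w['color'],cv2.COLOR_RGB2HSV),(95,70,30),(120,255,255));m[:,:200]=0
k=max(cv2.findContours(m,0,1)[0],key=cv2.contourArea)
print('wrist',cv2.boundingRect(k),cv2.contourArea(k))
o=bot.observe();print(o['clock'],o['eef_pos'].round(4),o['force'].round(2),o['moment'].round(3),o['opening'],o['grasp_force'])
E
python3 v.py
```

```text
scene (331, 173, 19, 22) 272.0 ((338.8584899902344, 182.7547149658203), (18.6810359954834, 18.818395614624023), 74.05460357666016)
wrist (223, 35, 174, 321) 47427.5
9.85 [ 0.5149 -0.1937  0.0412] [ 0.57  0.03 -1.35] [ 0.053  0.043 -0.051] 0.05711082704559917 64.24708331412461
```

Call:
jog_arm --pt "0.675 0 0 0 0" --pt "0.68 0 0 0 0" --pt "0.682 0 0 0 0" --pt "0.684 0 0 0 0" --pt "0.684 0 0 0 0"

```text
clock: 10.35
eef_pos: [0.5142, -0.1933, 0.0395]
tool_rot: [0.0, 1.0, 0.0, 0.0]
force: [0.8, 0.3, 0.5]
opening: 0.0584
grasp_force: 0.0
```

```bash
python3 v.py
```

```text
scene (332, 187, 16, 18) 201.0 ((338.3500061035156, 195.0500030517578), (16.127614974975586, 15.811387062072754), 71.56504821777344)
wrist (253, 60, 136, 256) 30274.5
10.45 [ 0.5143 -0.1934  0.0397] [ 0.79 -0.63 -0.25] [-0.009  0.055  0.009] 0.05863036368000721 0.0
```

Call:
jog_arm --pt "0.8 0 0 0 0" --pt "0.8 0 0 15 0" --pt "0.8 0 0 15 0" --pt "0.6 0 0 0 0" --pt "0.6 0 0 0 0" --pt "0.68 0 0 0 0" --pt "0.68 0 0 0 0" --pt "0.68 0 0 0 0" --pt "0.68 0 0 0 0"

```text
clock: 11.35
eef_pos: [0.5142, -0.1933, 0.0097]
tool_rot: [0.0, 1.0, 0.0, 0.0]
force: [0.2, 0.6, -2.1]
opening: 0.0579
grasp_force: 17.3
```

Call:
jog_arm --pt "0.682 0 0 0 0" --pt "0.682 0 0 0 0" --pt "0.682 0 0 0 0"

```text
clock: 11.65
eef_pos: [0.5141, -0.1933, 0.0096]
tool_rot: [0.0, 1.0, 0.0, 0.0]
force: [0.1, -0.2, -0.8]
opening: 0.0584
grasp_force: 11.0
```

Call:
jog_arm --pt "0.683 0 0 0 0" --pt "0.683 0 0 0 0" --pt "0.683 0 0 0 0"

```text
clock: 11.95
eef_pos: [0.5141, -0.1933, 0.0095]
tool_rot: [-0.0, 1.0, 0.0, 0.0]
force: [-1.1, 0.4, -1.7]
opening: 0.0582
grasp_force: 8.2
```

Call:
jog_arm --pt "0.682 0 0 0 0" --pt "0.682 0 0 -5 0" --pt "0.682 0 0 -5 0" --pt "0.682 0 0 -5 0" --pt "0.682 0 0 -5 0" --pt "0.682 0 0 -5 0" --pt "0.682 0 0 -5 0" --pt "0.682 0 0 0 0"

```text
clock: 12.75
eef_pos: [0.5147, -0.1936, 0.0406]
tool_rot: [0.0, 1.0, 0.0, 0.001]
force: [0.4, -0.5, -1.6]
opening: 0.0581
grasp_force: 8.2
```

```bash
python3 v.py
```

```text
scene (330, 173, 20, 22) 273.5 ((338.5077209472656, 183.4201202392578), (17.230993270874023, 20.17462158203125), 68.96248626708984)
wrist (235, 29, 182, 327) 50946.0
12.85 [ 0.5141 -0.1933  0.0397] [-0.42 -0.03 -1.22] [-0.022  0.062 -0.028] 0.0585836534773668 8.216571977900458
```

Call:
jog_arm --pt "0.6825 0 0 0 0" --pt "0.683 0 0 0 0" --pt "0.683 0 0 0 0" --pt "0.683 0 0 0 0"

```text
clock: 13.25
eef_pos: [0.5139, -0.1932, 0.0393]
tool_rot: [-0.0, 1.0, 0.0, -0.0]
force: [-0.6, 0.3, -1.1]
opening: 0.0583
grasp_force: 8.2
```

```bash
python3 v.py
```

```text
scene (330, 174, 20, 21) 274.5 ((338.3219299316406, 183.69180297851562), (17.673215866088867, 19.54587173461914), 69.44395446777344)
wrist (235, 29, 182, 327) 50962.5
13.35 [ 0.514  -0.1932  0.0394] [ 0.31 -0.   -1.6 ] [-0.009  0.014  0.016] 0.057926795387070164 8.214712596309255
```

Call:
jog_arm --pt "0.6835 0 0 0 0" --pt "0.6835 0 0 0 0" --pt "0.6835 0 0 0 0"

```text
clock: 13.65
eef_pos: [0.514, -0.1933, 0.0395]
tool_rot: [-0.0, 1.0, 0.0, -0.0]
force: [0.7, -0.6, -0.5]
opening: 0.0585
grasp_force: 6.9
```

```bash
python3 v.py
```

```text
scene (330, 174, 20, 21) 274.5 ((338.3500061035156, 183.5500030517578), (17.708751678466797, 19.28989028930664), 71.56504821777344)
wrist (235, 29, 182, 327) 50945.0
13.75 [ 0.5141 -0.1933  0.0396] [-0.2  -1.28 -1.24] [0.019 0.    0.033] 0.058135834372875145 6.899922022421379
```

Call:
jog_arm --pt "0.684 0 0 0 0" --pt "0.684 0 0 0 0" --pt "0.684 0 0 0 0"

```text
clock: 14.05
eef_pos: [0.5143, -0.1934, 0.0398]
tool_rot: [0.0, 1.0, 0.0, 0.0]
force: [-0.3, 1.0, 0.4]
opening: 0.0583
grasp_force: 0.0
```

```bash
python3 v.py
```

```text
scene (331, 186, 16, 19) 192.5 ((337.75, 194.75), (16.4438419342041, 14.862703323364258), 71.56504821777344)
wrist (247, 66, 135, 254) 29858.5
14.15 [ 0.5142 -0.1934  0.0398] [-0.77  0.19  0.92] [ 0.065  0.002 -0.008] 0.05823025660837216 0.0
```

Call:
jog_arm --pt "0.6845 0 0 0 0" --pt "0.6845 0 0 0 0" --pt "0.6845 0 0 0 0"

```text
clock: 14.45
eef_pos: [0.5141, -0.1933, 0.0395]
tool_rot: [0.0, 1.0, 0.0, 0.0]
force: [-0.4, 0.7, 0.7]
opening: 0.0586
grasp_force: 0.0
```

```bash
python3 v.py
```

```text
scene (331, 186, 16, 19) 193.0 ((337.6000061035156, 194.8000030517578), (16.4438419342041, 15.17893123626709), 71.56504821777344)
wrist (246, 65, 136, 255) 29982.0
14.55 [ 0.514  -0.1933  0.0395] [-1.13 -0.22 -0.2 ] [ 0.006 -0.015  0.001] 0.05835722910517294 0.0
```

The light grip holds the tumbler level, then drops it all at once, so the pads' twist friction is too high. I'll grip only its end with a small overlap, which gives gravity more lever and the pads less twist friction.

Call:
jog_arm --pt "0.8 -9 0 0 0" --pt "0.8 -9 0 0 0" --pt "0.8 0 0 12 0" --pt "0.8 0 0 10 0" --pt "0.67 0 0 0 0" --pt "0.67 0 0 0 0" --pt "0.678 0 0 0 0" --pt "0.678 0 0 0 0" --pt "0.678 0 0 -8 0" --pt "0.678 0 0 -8 0" --pt "0.678 0 0 -8 0" --pt "0.678 0 0 0 0"

```text
clock: 15.75
eef_pos: [0.4974, -0.1941, 0.0438]
tool_rot: [0.001, 1.0, 0.0, 0.002]
force: [-0.2, -0.6, 0.2]
opening: 0.0577
grasp_force: 3.7
```

```bash
python3 v.py
```

```text
scene (324, 186, 24, 17) 303.5 ((335.5, 194.0), (16.0, 23.0), 90.0)
wrist (248, 3, 139, 296) 38570.5
15.85 [ 0.4966 -0.1937  0.0424] [ 0.06 -1.36  0.46] [-0.125 -0.029 -0.033] 0.058222792188523734 3.684052862226963
```

```bash
cat >> v.py <<'E'
mm=cv2.drawContours(np.zeros(m.shape,'uint8'),[k],-1,1,-1)
for r in range(cv2.boundingRect(k)[1]+8,360,40):
    c=np.flatnonzero(mm[r]); 
    if len(c): print(r,c[0],c[-1],c[-1]-c[0],end=' | ')
print()
E
python3 v.py
```

```text
scene (324, 186, 24, 17) 296.0 ((335.5, 194.0), (16.0, 23.0), 90.0)
wrist (248, 2, 139, 298) 39081.5
15.95 [ 0.4961 -0.1934  0.0416] [-0.5  -0.42  0.39] [-0.129  0.017 -0.055] 0.05780404773986609 3.758588656783104
10 273 362 89 | 50 250 386 136 | 90 249 386 137 | 130 249 386 137 | 170 249 386 137 | 210 249 386 137 | 250 249 385 136 | 290 264 371 107 |
```

```bash
cat >> v.py <<'E'
h=cv2.approxPolyDP(cv2.convexHull(k),4,True)[:,0]
for u,v in h: print(u,v,onz(w,u,v,.058).round(3),onz(w,u,v,.029).round(3),onz(w,u,v,0).round(3))
E
python3 v.py; python3 - <<'E'
from h import *
s=snap('scene');w=snap('wrist')
a=cv2.resize(s['color'][150:270,240:400],(400,300)); b=cv2.resize(w['color'],(400,300))
cv2.imwrite('pics/z.png',np.hstack([a,b])[:,:,::-1])
E
```

```text
scene (324, 186, 24, 17) 294.0 ((335.3724365234375, 193.96896362304688), (15.446460723876953, 22.671417236328125), 85.2363510131836)
wrist (248, 1, 140, 299) 39291.0
16.05 [ 0.4959 -0.1933  0.0412] [-0.18 -0.14 -0.03] [-0.091 -0.011 -0.032] 0.05809735380433455 3.7995197251439095
9 274 362 88 | 49 250 386 136 | 89 248 386 138 | 129 249 386 137 | 169 249 386 137 | 209 249 385 136 | 249 249 385 136 | 289 261 379 118 | 
347 1 [ 0.607 -0.205  0.058] [ 0.615 -0.208  0.029] [ 0.624 -0.21   0.   ]
386 27 [ 0.598 -0.22   0.058] [ 0.605 -0.225  0.029] [ 0.612 -0.231  0.   ]
385 285 [ 0.492 -0.225  0.058] [ 0.474 -0.233  0.029] [ 0.457 -0.24   0.   ]
341 299 [ 0.485 -0.206  0.058] [ 0.465 -0.208  0.029] [ 0.446 -0.211  0.   ]
282 297 [ 0.486 -0.178  0.058] [ 0.467 -0.175  0.029] [ 0.448 -0.171  0.   ]
248 283 [ 0.493 -0.163  0.058] [ 0.476 -0.156  0.029] [ 0.458 -0.149  0.   ]
250 27 [ 0.598 -0.17   0.058] [ 0.605 -0.164  0.029] [ 0.611 -0.159  0.   ]
288 1 [ 0.607 -0.184  0.058] [ 0.615 -0.182  0.029] [ 0.624 -0.179  0.   ]
```

View pics/z.png

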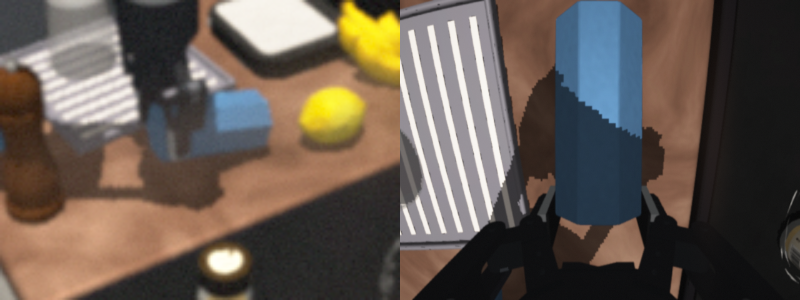

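The left half shows the tumbler in the fingers at (210,120), with the lemon clear of it. In the wrist half at right (598,112) the width doesn't shrink towards the bottom end, so the bottom end is raised and the mouth has dropped onto the worktop. The swing works, so I'll keep rising slowly.

Call:
jog_arm --pt "0.678 0 0 -6 0" --pt "0.678 0 0 -6 0" --pt "0.678 0 0 -6 0" --pt "0.678 0 0 -6 0" --pt "0.678 0 0 0 0"

```text
clock: 16.65
eef_pos: [0.4969, -0.1937, 0.0671]
tool_rot: [0.001, 1.0, 0.0, 0.001]
force: [-1.3, -0.5, 1.4]
opening: 0.0578
grasp_force: 3.6
```

```bash
python3 v.py
```

```text
scene (318, 186, 27, 16) 234.5 ((332.3899230957031, 193.36700439453125), (26.627573013305664, 13.313786506652832), 16.699243545532227)
wrist (248, 35, 139, 247) 29192.5
16.75 [ 0.4963 -0.1936  0.0662] [-1.64  0.04  0.99] [-0.076  0.1   -0.037] 0.058105644043704135 3.6206238716840744
43 282 352 70 | 83 260 373 113 | 123 258 376 118 | 163 255 379 124 | 203 253 381 128 | 243 252 382 130 | 
343 36 [ 0.601 -0.206  0.058] [ 0.607 -0.208  0.029] [ 0.613 -0.211  0.   ]
372 61 [ 0.59  -0.219  0.058] [ 0.594 -0.224  0.029] [ 0.598 -0.229  0.   ]
385 279 [ 0.481 -0.232  0.058] [ 0.464 -0.239  0.029] [ 0.447 -0.246  0.   ]
251 280 [ 0.48  -0.159  0.058] [ 0.463 -0.152  0.029] [ 0.447 -0.145  0.   ]
262 61 [ 0.59  -0.17   0.058] [ 0.594 -0.166  0.029] [ 0.598 -0.161  0.   ]
295 35 [ 0.601 -0.185  0.058] [ 0.607 -0.183  0.029] [ 0.613 -0.182  0.   ]
```

Call:
jog_arm --pt "0.678 0 0 -6 0" --pt "0.678 0 0 -6 0" --pt "0.678 0 0 -6 0" --pt "0.678 0 0 -6 0" --pt "0.678 0 0 0 0"

```text
clock: 17.25
eef_pos: [0.4968, -0.1937, 0.091]
tool_rot: [0.001, 1.0, 0.0, 0.001]
force: [-1.8, -0.5, 3.0]
opening: 0.0578
grasp_force: 3.7
```

```bash
python3 v.py
```

```text
scene (295, 175, 12, 24) 173.0 ((300.4035339355469, 186.35025024414062), (10.544563293457031, 23.01279640197754), 4.085616588592529)
wrist (249, 90, 137, 213) 22244.5
17.35 [ 0.4966 -0.1937  0.0908] [-1.3  -0.01  5.12] [-0.024  0.303 -0.013] 0.05818258432095395 3.748166039586067
98 290 344 54 | 138 269 364 95 | 178 263 371 108 | 218 258 376 118 | 258 250 384 134 | 298 283 348 65 | 
336 91 [ 0.579 -0.205  0.058] [ 0.58  -0.207  0.029] [ 0.582 -0.208  0.   ]
361 116 [ 0.566 -0.219  0.058] [ 0.565 -0.223  0.029] [ 0.565 -0.227  0.   ]
385 266 [ 0.476 -0.237  0.058] [ 0.461 -0.244  0.029] [ 0.446 -0.251  0.   ]
373 289 [ 0.46  -0.231  0.058] [ 0.442 -0.236  0.029] [ 0.424 -0.242  0.   ]
340 301 [ 0.451 -0.21   0.058] [ 0.432 -0.212  0.029] [ 0.412 -0.215  0.   ]
295 302 [ 0.45  -0.181  0.058] [ 0.431 -0.179  0.029] [ 0.411 -0.176  0.   ]
257 288 [ 0.461 -0.157  0.058] [ 0.443 -0.151  0.029] [ 0.425 -0.144  0.   ]
249 267 [ 0.476 -0.153  0.058] [ 0.46  -0.146  0.029] [ 0.445 -0.139  0.   ]
272 118 [ 0.565 -0.171  0.058] [ 0.564 -0.167  0.029] [ 0.563 -0.163  0.   ]
297 91 [ 0.579 -0.184  0.058] [ 0.58  -0.183  0.029] [ 0.582 -0.181  0.   ]
```

Call:
jog_arm --pt "0.678 0 0 -6 0" --pt "0.678 0 0 -6 0" --pt "0.678 0 0 0 0"

```text
clock: 17.65
eef_pos: [0.4965, -0.1935, 0.1023]
tool_rot: [0.0, 1.0, 0.0, 0.001]
force: [-0.4, -0.8, -1.3]
opening: 0.0583
grasp_force: 3.0
```

```bash
python3 v.py
```

```text
scene (294, 173, 28, 29) 297.5 ((306.6321105957031, 186.03775024414062), (29.429960250854492, 23.019474029541016), 60.945396423339844)
wrist (250, 123, 135, 191) 19191.5
17.75 [ 0.496  -0.1932  0.1015] [-0.24  0.09 -0.23] [-0.029 -0.033  0.012] 0.058310472004505495 2.972692921757698
131 291 342 51 | 171 271 363 92 | 211 263 372 109 | 251 251 382 131 | 291 256 376 120 | 
333 123 [ 0.561 -0.204  0.058] [ 0.56  -0.205  0.029] [ 0.559 -0.207  0.   ]
357 146 [ 0.548 -0.218  0.058] [ 0.545 -0.222  0.029] [ 0.542 -0.225  0.   ]
384 256 [ 0.477 -0.238  0.058] [ 0.463 -0.245  0.029] [ 0.449 -0.252  0.   ]
379 288 [ 0.453 -0.236  0.058] [ 0.436 -0.243  0.029] [ 0.418 -0.249 -0.   ]
341 312 [ 0.435 -0.211  0.058] [ 0.414 -0.214  0.029] [ 0.393 -0.216  0.   ]
293 313 [ 0.434 -0.178  0.058] [ 0.413 -0.175  0.029] [ 0.392 -0.173 -0.   ]
255 290 [ 0.452 -0.153  0.058] [ 0.434 -0.146  0.029] [ 0.416 -0.14   0.   ]
251 251 [ 0.481 -0.152  0.058] [ 0.467 -0.145  0.029] [ 0.454 -0.139  0.   ]
277 146 [ 0.548 -0.171  0.058] [ 0.545 -0.167  0.029] [ 0.542 -0.164  0.   ]
301 123 [ 0.561 -0.185  0.058] [ 0.56  -0.184  0.029] [ 0.559 -0.183  0.   ]
```

Call:
jog_arm --pt "0.678 0 0 -6 0" --pt "0.678 0 0 -6 0" --pt "0.678 0 0 0 0"

```text
clock: 18.05
eef_pos: [0.4968, -0.1937, 0.1149]
tool_rot: [0.001, 1.0, 0.0, 0.001]
force: [-0.5, -0.6, -0.9]
opening: 0.0579
grasp_force: 3.0
```

```bash
python3 v.py
```

```text
scene (293, 168, 31, 32) 400.5 ((307.41058349609375, 183.0481719970703), (33.525630950927734, 23.569534301757812), 61.69924545288086)
wrist (250, 124, 135, 191) 19081.5
18.15 [ 0.4963 -0.1934  0.1139] [-0.13 -0.35 -1.71] [ 0.037 -0.015 -0.015] 0.05799122624377841 2.968260571360588
132 292 342 50 | 172 271 362 91 | 212 262 371 109 | 252 251 382 131 | 292 257 375 118 | 
332 124 [ 0.561 -0.204  0.058] [ 0.559 -0.205  0.029] [ 0.558 -0.207  0.   ]
357 148 [ 0.546 -0.22   0.058] [ 0.542 -0.224  0.029] [ 0.539 -0.227  0.   ]
384 257 [ 0.471 -0.241  0.058] [ 0.456 -0.248  0.029] [ 0.442 -0.255  0.   ]
377 291 [ 0.444 -0.238  0.058] [ 0.425 -0.244  0.029] [ 0.407 -0.251  0.   ]
341 312 [ 0.426 -0.213  0.058] [ 0.405 -0.215  0.029] [ 0.384 -0.218  0.   ]
297 314 [ 0.424 -0.18   0.058] [ 0.403 -0.178  0.029] [ 0.382 -0.176  0.   ]
256 291 [ 0.444 -0.151  0.058] [ 0.425 -0.144  0.029] [ 0.407 -0.138  0.   ]
250 256 [ 0.471 -0.148  0.058] [ 0.457 -0.142  0.029] [ 0.443 -0.135  0.   ]
277 147 [ 0.546 -0.17   0.058] [ 0.543 -0.166  0.029] [ 0.54  -0.163  0.   ]
301 124 [ 0.561 -0.185  0.058] [ 0.559 -0.184  0.029] [ 0.558 -0.182  0.   ]
```

Call:
jog_arm --pt "0.678 0 0 6 0" --pt "0.678 0 0 6 0" --pt "0.678 0 0 1 0" --pt "0.678 6 0 0 0" --pt "0.678 6 0 0 0" --pt "0.678 6 0 0 0" --pt "0.678 6 0 0 0" --pt "0.678 0 0 0 0"

```text
clock: 18.95
eef_pos: [0.5211, -0.1934, 0.1009]
tool_rot: [0.0, 1.0, 0.001, 0.0]
force: [-0.5, -0.4, -1.5]
opening: 0.0579
grasp_force: 3.0
```

```bash
python3 v.py
```

```text
scene (303, 170, 27, 27) 253.0 ((314.9000549316406, 181.80001831054688), (26.385601043701172, 23.25510597229004), 63.43495178222656)
wrist (250, 128, 135, 187) 18720.0
19.05 [ 0.5202 -0.1932  0.1006] [-0.39  0.02 -1.44] [ 0.011 -0.024 -0.038] 0.057866781061620125 2.952137142419815
136 292 342 50 | 176 271 362 91 | 216 262 372 110 | 256 250 383 133 | 296 262 371 109 | 
332 128 [ 0.583 -0.203  0.058] [ 0.581 -0.204  0.029] [ 0.58  -0.206  0.   ]
357 153 [ 0.568 -0.218  0.058] [ 0.565 -0.222  0.029] [ 0.561 -0.225  0.   ]
384 258 [ 0.501 -0.238  0.058] [ 0.486 -0.245  0.029] [ 0.472 -0.252  0.   ]
379 289 [ 0.478 -0.236  0.058] [ 0.46  -0.243  0.029] [ 0.442 -0.249  0.   ]
342 313 [ 0.459 -0.212  0.058] [ 0.438 -0.214  0.029] [ 0.417 -0.217  0.   ]
292 314 [ 0.458 -0.177  0.058] [ 0.437 -0.175  0.029] [ 0.416 -0.172 -0.   ]
255 290 [ 0.477 -0.153  0.058] [ 0.459 -0.146  0.029] [ 0.441 -0.14   0.   ]
250 256 [ 0.502 -0.151  0.058] [ 0.488 -0.144  0.029] [ 0.474 -0.138  0.   ]
278 150 [ 0.57  -0.172  0.058] [ 0.567 -0.168  0.029] [ 0.563 -0.165  0.   ]
301 128 [ 0.583 -0.185  0.058] [ 0.581 -0.184  0.029] [ 0.58  -0.182 -0.   ]
```

Call:
jog_arm --pt "0.678 0 0 -6 0" --pt "0.678 -15 0 0 0" --pt "0.678 -15 0 0 0" --pt "0.678 0 0 5 0" --pt "0.678 0 0 4 0" --pt "0.678 0 0 1 0" --pt "0.678 0 0 0 0"

```text
clock: 19.75
eef_pos: [0.4909, -0.1935, 0.0971]
tool_rot: [0.0, 1.0, 0.0, 0.001]
force: [0.7, -0.0, 1.4]
opening: 0.0582
grasp_force: 3.3
```

```bash
python3 v.py | head -4
```

```text
scene (291, 175, 21, 29) 239.5 ((299.75860595703125, 188.89654541015625), (27.11151885986328, 15.598408699035645), 68.19859313964844)
wrist (250, 140, 135, 181) 17898.5
19.85 [ 0.4908 -0.1935  0.0971] [-0.03  0.71  2.59] [-0.02  -0.032  0.002] 0.05838100505780392 3.364284597337246
148 293 341 48 | 188 271 362 91 | 228 260 374 114 | 268 252 382 130 | 308 276 356 80 |
```

Call:
jog_arm --pt "0.678 4 0 1 0" --pt "0.678 4 0 1 0" --pt "0.678 4 0 0 0" --pt "0.678 4 0 1 0" --pt "0.678 4 0 0 0" --pt "0.678 0 0 0 0"

```text
clock: 20.45
eef_pos: [0.5101, -0.1931, 0.0928]
tool_rot: [-0.0, 1.0, 0.001, -0.0]
force: [0.4, 0.0, 0.2]
opening: 0.0576
grasp_force: 3.4
```

```bash
python3 v.py | head -4
```

```text
scene (299, 174, 14, 27) 240.0 ((305.1697082519531, 187.0633544921875), (26.11326789855957, 12.699895858764648), 87.27368927001953)
wrist (250, 164, 135, 164) 16343.0
20.55 [ 0.5097 -0.193   0.0929] [ 0.09 -0.48 -0.11] [-0.056 -0.132  0.005] 0.05785418328233212 3.2620317488908768
172 293 341 48 | 212 270 365 95 | 252 251 383 132 | 292 253 381 128 |
```

Call:
jog_arm --pt "0.678 4 0 1 0" --pt "0.678 4 0 1 0" --pt "0.678 3 0 1 0" --pt "0.678 2 0 1 0" --pt "0.678 0 0 1 0" --pt "0.678 0 0 0 0"

```text
clock: 21.15
eef_pos: [0.524, -0.1935, 0.0897]
tool_rot: [0.0, 1.0, 0.0, 0.001]
force: [-0.9, 1.1, 5.2]
opening: 0.058
grasp_force: 4.6
```

```bash
python3 v.py | head -4; python3 - <<'E'
from h import *
w=snap('wrist');s=snap('scene');t=bot.observe()['eef_pos']
for z in(0,.11):
  for dx in(-.029,.029): print(z,dx,proj(w,[t[0]+dx,t[1],z]).round(0),proj(s,[t[0]+dx,t[1],z]).round(0))
E
```

```text
scene (302, 173, 17, 34) 314.5 ((310.0, 189.5), (33.0, 16.0), 90.0)
wrist (249, 183, 137, 159) 16124.5
21.25 [ 0.524  -0.1935  0.0897] [-1.49  0.22  5.17] [0.08  0.099 0.033] 0.05799625679665046 4.6109553426504135
191 293 340 47 | 231 266 367 101 | 271 250 384 134 | 311 256 376 120 | 
0 -0.029 [[315. 242.]] [[306. 219.]]
0 0.029 [[315. 170.]] [[326. 212.]]
0.11 -0.029 [[315. 336.]] [[304. 183.]]
0.11 0.029 [[314. 219.]] [[326. 176.]]
```

Call:
jog_arm --pt "0.69 0 0 0 0" --pt "0.72 0 0 0 0" --pt "0.8 0 0 0 0" --pt "1 0 0 0 0" --pt "1 0 0 -50 0" --pt "1 0 0 -40 0" --pt "1 0 0 0 0"

```text
clock: 22.05
eef_pos: [0.5267, -0.1951, 0.1862]
tool_rot: [0.003, 1.0, 0.0, 0.006]
force: [-0.0, -0.5, 0.3]
opening: 0.0853
grasp_force: 0.0
```

```bash
python3 v.py; python3 - <<'E'
from h import *
w=snap('wrist');s=snap('scene')
for n,u,v in(('w',0,0),):
  pass
m=cv2.inRange(cv2.cvtColor(w['color'],cv2.COLOR_RGB2HSV),(95,70,30),(120,255,255));m[:,:200]=0
k=max(cv2.findContours(m,0,1)[0],key=cv2.contourArea);x,y,a,b=cv2.boundingRect(k)
print('near bottom edge',onz(w,x+a/2,y+b,.11),'far mouth edge',onz(w,x+a/2,y,0),onz(w,x,y+b-40,.11),onz(w,x+a,y+b-40,.11))
E
```

```text
scene (299, 176, 24, 26) 413.0 ((310.5, 188.5), (25.0, 23.0), 90.0)
wrist (276, 166, 78, 99) 5965.0
22.15 [ 0.5238 -0.1936  0.1799] [-0.82  0.76 -1.12] [-0.003  0.036  0.042] 0.08548059465712303 0.0
174 296 335 39 | 214 276 353 77 | 254 288 339 51 | 
326 166 [ 0.552 -0.204  0.058] [ 0.547 -0.205  0.029] [ 0.542 -0.206  0.   ]
347 195 [ 0.526 -0.222  0.058] [ 0.519 -0.225  0.029] [ 0.511 -0.228  0.   ]
353 213 [ 0.51  -0.228  0.058] [ 0.5   -0.232  0.029] [ 0.491 -0.235  0.   ]
352 242 [ 0.482 -0.228  0.058] [ 0.469 -0.232  0.029] [ 0.457 -0.235  0.   ]
330 262 [ 0.462 -0.208  0.058] [ 0.447 -0.21   0.029] [ 0.432 -0.211  0.   ]
301 264 [ 0.459 -0.181  0.058] [ 0.445 -0.18   0.029] [ 0.43  -0.178  0.   ]
276 243 [ 0.481 -0.158  0.058] [ 0.468 -0.155  0.029] [ 0.456 -0.151  0.   ]
276 213 [ 0.51  -0.16   0.058] [ 0.5   -0.156  0.029] [ 0.491 -0.152  0.   ]
288 182 [ 0.538 -0.171  0.058] [ 0.532 -0.168  0.029] [ 0.525 -0.166  0.   ]
302 167 [ 0.551 -0.183  0.058] [ 0.546 -0.182  0.029] [ 0.541 -0.181  0.   ]
near bottom edge [ 0.48567454 -0.19456535  0.11      ] far mouth edge [ 0.5425416  -0.19461158  0.        ] [ 0.51743279 -0.16625364  0.11      ] [ 0.51741116 -0.22289982  0.11      ]
```

It now stands flat, mouth down, at about (0.514, -0.1945). I'll regrip it firmly, lift, and measure the tray and glass for the placing.

Call:
jog_arm --pt "1 -10 0 20 0" --pt "1 0 0 45 0" --pt "1 0 0 35 0" --pt "1 0 0 14 0" --pt "0.6 0 0 0 0" --pt "0.6 0 0 0 0" --pt "0.6 0 0 0 0" --pt "0.6 0 0 -25 0" --pt "0.6 0 0 -35 0" --pt "0.6 0 0 -30 0" --pt "0.6 0 0 0 0"

```text
clock: 23.35
eef_pos: [0.5169, -0.1953, 0.1623]
tool_rot: [0.003, 1.0, 0.0, 0.006]
force: [0.7, -0.9, -0.3]
opening: 0.0576
grasp_force: 64.4
```

```bash
python3 - <<'E'
from h import *
o=bot.observe();print(o['eef_pos'],o['q'].round(2),o['force'],o['grasp_force'])
T=snap('top');g=cv2.cvtColor(T['color'],cv2.COLOR_RGB2HSV)
# tray: low saturation bright area in window
m=((g[:,:,1]<45)&(g[:,:,2]>110)).astype('uint8')*255; m[:163]=0;m[272:]=0;m[:,:185]=0;m[:,290:]=0
k=max(cv2.findContours(cv2.morphologyEx(m,3,np.ones((5,5))),0,1)[0],key=cv2.contourArea)
r=cv2.minAreaRect(k);print(r); P=[onz(T,u,v,.012) for u,v in cv2.boxPoints(r)];print(np.round(P,3),np.mean(P,0))
# mouth-down check of hanging tumbler, scene view
v=cv2.inRange(cv2.cvtColor(snap('scene')['color'],cv2.COLOR_RGB2HSV),(95,70,30),(120,255,255))
E
python3 v.py | head -2
```

```text
[ 0.51691287 -0.19530522  0.16234908] [-0.5  -0.08  1.86 -0.    1.35  1.07] [ 0.65398303 -0.85234336 -0.32492943] 64.37909960746765
((223.93649291992188, 216.69822692871094), (90.45343017578125, 64.60610961914062), 87.20729064941406)
[[ 0.622  0.093  0.012]
 [ 0.626 -0.059  0.012]
 [ 0.419 -0.068  0.012]
 [ 0.414  0.08   0.012]] [0.52022893 0.01138936 0.012     ]
scene (297, 150, 27, 44) 741.0 ((310.83447265625, 171.01380920410156), (44.18020248413086, 24.581462860107422), 85.2363510131836)
wrist (236, 176, 163, 180) 21606.5
```

```bash
python3 - <<'E'
from h import *
w=snap('wrist');t=bot.observe()['eef_pos'];T=np.array(w['world_from_camera'])
w3=dict(w);T3=T.copy();T3[:3,3]+=np.array([.5215,-.1953,.1747])-t;w3['world_from_camera']=T3
for u,v in((220,70),(246,264),(28,97),(82,277)):print('w3',onz(w3,u,v,.012).round(4))
w1=dict(w);T1=T.copy();T1[:3,3]+=np.array([.475,-.1961,.2313])-t;w1['world_from_camera']=T1
for u,v in((232,30),(255,207),(62,56),(103,220)):print('w1',onz(w1,u,v,.012).round(4))
s=snap('top')
for u,v in((190.7,179),(274.3,169.3),(284.3,254.3),(197.7,263.3)):print('top',onz(s,u,v,.012).round(4))
E
```

```text
w3 [ 0.6296 -0.108   0.012 ]
w3 [ 0.4343 -0.1201  0.012 ]
w3 [0.6116 0.0875 0.012 ]
w3 [0.415  0.0709 0.012 ]
w1 [ 0.6296 -0.1079  0.012 ]
w1 [ 0.4345 -0.1227  0.012 ]
w1 [0.6105 0.0869 0.012 ]
w1 [0.4172 0.0717 0.012 ]
top [0.6084 0.0895 0.012 ]
top [ 0.6258 -0.1059  0.012 ]
top [ 0.4314 -0.1265  0.012 ]
top [0.4142 0.0709 0.012 ]
```

Call:
jog_arm --pt "0.6 0 0 0 -0.143" --pt "0.6 0 0 0 -0.143" --pt "0.6 0 0 0 -0.143" --pt "0.6 0 0 0 -0.143" --pt "0.6 0 0 0 -0.143" --pt "0.6 0 0 0 -0.143" --pt "0.6 0 0 0 -0.143" --pt "0.6 0 0 0 -0.143" --pt "0.6 0 0 0 -0.143" --pt "0.6 0 0 0 -0.143" --pt "0.6 0 0 0 -0.141" --pt "0.6 0 0 0 0"

```text
clock: 24.85
eef_pos: [0.5124, -0.1929, 0.1531]
tool_rot: [-0.001, 0.707, 0.707, -0.0]
force: [-0.0, -0.7, -2.0]
opening: 0.0574
grasp_force: 64.4
```

Call:
jog_arm --pt "0.6 20 7 0 0" --pt "0.6 30 10 0 0" --pt "0.6 30 10 0 0" --pt "0.6 26 9 0 0" --pt "0.6 20 7 0 0" --pt "0.6 0 0 0 0" --pt "0.6 0 0 0 0"

```text
clock: 25.55
eef_pos: [0.5555, -0.0671, 0.1537]
tool_rot: [-0.0, 0.707, 0.707, -0.001]
force: [0.2, -0.3, -1.2]
opening: 0.0574
grasp_force: 64.4
```

```bash
python3 - <<'E'
from h import *
w=snap('wrist');o=bot.observe();print(o['clock'],o['eef_pos'],o['force'])
m=cv2.inRange(cv2.cvtColor(w['color'],cv2.COLOR_RGB2HSV),(95,70,30),(120,255,255))
k=max(cv2.findContours(m,0,1)[0],key=cv2.contourArea);h=cv2.approxPolyDP(cv2.convexHull(k),4,True)[:,0];print(h.tolist())
t=o['eef_pos']
for dz in(-.066,.044):
  print(dz,proj(w,[[t[0]+a,t[1]+b,t[2]+dz] for a,b in((-.029,-.012),(-.029,.012),(-.012,.029),(.012,.029),(.029,.012),(.029,-.012),(.012,-.029),(-.012,-.029))]).round(0).tolist())
E
```

```text
25.6 [ 0.55549026 -0.06759243  0.15387689] [-0.5896436   1.12687491 -1.13125557]
[[335, 177], [359, 202], [398, 284], [386, 344], [374, 351], [320, 355], [259, 351], [248, 344], [238, 315], [238, 279], [279, 196], [299, 177]]
-0.066 [[276.0, 232.0], [274.0, 199.0], [299.0, 175.0], [334.0, 175.0], [359.0, 199.0], [357.0, 232.0], [333.0, 254.0], [300.0, 254.0]]
0.044 [[240.0, 339.0], [235.0, 284.0], [280.0, 240.0], [351.0, 240.0], [397.0, 284.0], [392.0, 339.0], [346.0, 374.0], [286.0, 374.0]]
```

The tumbler hangs upright under the tool, matching its projected outline within about 3 px, and over the target. Lowering.

Call:
jog_arm --pt "0.6 0 0 25 0" --pt "0.6 0 0 25 0" --pt "0.6 0 0 15 0" --pt "0.6 0 0 8 0" --pt "0.6 0 0 3 0" --pt "0.6 0 0 2 0" --pt "0.6 0 0 1 0" --pt "0.6 0 0 0 0"

```text
clock: 26.4
eef_pos: [0.5565, -0.0674, 0.0764]
tool_rot: [0.001, 0.707, 0.707, 0.0]
force: [-0.3, -0.3, -1.3]
opening: 0.0573
grasp_force: 64.4
```

Call:
jog_arm --pt "0.6 0 0 1 0" --pt "0.6 0 0 1 0" --pt "0.6 0 0 0 0"

```text
clock: 26.7
eef_pos: [0.5559, -0.0672, 0.0736]
tool_rot: [0.0, 0.707, 0.707, 0.0]
force: [0.2, 0.3, -1.2]
opening: 0.0572
grasp_force: 64.4
```

Call:
jog_arm --pt "0.6 0 0 1 0" --pt "0.6 0 0 0.5 0" --pt "0.6 0 0 0 0"

```text
clock: 27.0
eef_pos: [0.5558, -0.0672, 0.0719]
tool_rot: [-0.0, 0.707, 0.707, -0.0]
force: [-0.5, -0.0, -0.6]
opening: 0.0578
grasp_force: 64.4
```

Call:
jog_arm --pt "0.6 0 0 0.5 0" --pt "0.6 0 0 0.5 0" --pt "0.6 0 0 0 0"

```text
clock: 27.3
eef_pos: [0.5561, -0.0673, 0.0715]
tool_rot: [0.0, 0.707, 0.707, -0.0]
force: [-2.7, 0.4, 1.6]
opening: 0.0573
grasp_force: 64.8
```

Force has gone from -1.2 to +1.6 N, so it's in contact. Releasing gradually, then rising straight up.

Call:
jog_arm --pt "0.676 0 0 0 0" --pt "0.682 0 0 0 0" --pt "0.69 0 0 0 0" --pt "0.75 0 0 0 0" --pt "0.85 0 0 0 0" --pt "0.85 0 0 -10 0" --pt "0.85 0 0 -30 0" --pt "0.85 0 0 -40 0" --pt "0.85 0 0 -30 0" --pt "0.85 -40 0 0 0" --pt "0.85 -40 0 0 0" --pt "0.85 0 0 0 0"

```text
clock: 28.5
eef_pos: [0.5563, -0.1509, 0.1826]
tool_rot: [0.001, 0.708, 0.706, -0.0]
force: [0.1, 0.1, -0.3]
opening: 0.0723
grasp_force: 0.0
```

```bash
python3 - <<'E'
from h import *
o=bot.observe();print(o['clock'],o['eef_pos'],o['force'])
for n in('wrist','scene'):
  w=snap(n)
  m=cv2.inRange(cv2.cvtColor(w['color'],cv2.COLOR_RGB2HSV),(95,70,30),(120,255,255))
  if n=='scene': m[:140]=0;m[240:]=0;m[:,:270]=0;m[:,400:]=0
  k=max(cv2.findContours(m,0,1)[0],key=cv2.contourArea);print(n,cv2.boundingRect(k),cv2.contourArea(k))
  if n=='wrist': print(cv2.approxPolyDP(cv2.convexHull(k),4,True)[:,0].tolist())
  for z in(.006,.116): print(z,proj(w,[[.556+a,-.067+b,z] for a,b in((-.029,-.012),(-.029,.012),(-.012,.029),(.012,.029),(.029,.012),(.029,-.012),(.012,-.029),(-.012,-.029))]).round(0).tolist())
# others
s=snap('top')
y=cv2.inRange(cv2.cvtColor(s['color'],cv2.COLOR_RGB2HSV),(22,120,90),(35,255,255));n,l,st,ce=cv2.connectedComponentsWithStats(y)
print([(st[i].tolist(),ce[i].round()) for i in range(1,n) if st[i,4]>150])
t0=cv2.imread('pics/top0.png')[:,:,::-1].astype(int);d=np.abs(s['color'].astype(int)-t0).sum(2)
for nm,a in dict(glass=(205,238,193,230),mill=(270,302,288,318),lemon=(130,166,315,342),jar=(240,264,408,436)).items(): print(nm,(d[a[0]:a[1],a[2]:a[3]]>90).mean().round(3))
E
```

```text
28.5 [ 0.55631618 -0.15090968  0.18263131] [ 0.09329241  0.13281656 -0.33598362]
wrist (270, 40, 92, 96) 6993.5
[[335, 41], [361, 70], [360, 108], [335, 134], [298, 134], [272, 108], [270, 70], [295, 42]]
0.006 [[286.0, 108.0], [285.0, 82.0], [303.0, 63.0], [328.0, 63.0], [346.0, 82.0], [345.0, 108.0], [328.0, 126.0], [303.0, 126.0]]
0.116 [[270.0, 108.0], [268.0, 68.0], [295.0, 39.0], [335.0, 38.0], [362.0, 68.0], [361.0, 108.0], [334.0, 135.0], [297.0, 135.0]]
scene (290, 145, 24, 45) 832.0
0.006 [[297.0, 190.0], [293.0, 185.0], [296.0, 181.0], [303.0, 178.0], [311.0, 179.0], [316.0, 183.0], [313.0, 188.0], [305.0, 191.0]]
0.116 [[295.0, 155.0], [290.0, 151.0], [293.0, 147.0], [301.0, 144.0], [310.0, 145.0], [314.0, 149.0], [312.0, 154.0], [304.0, 156.0]]
[([263, 66, 84, 48, 2126], array([302.,  88.])), ([323, 147, 16, 17, 169], array([330., 156.]))]
glass 0.663
mill 0.003
lemon 0.273
jar 0.0
```

Call:
jog_arm --pt "0.85 -20 -30 -20 0" --pt "0.85 -30 -30 -20 0" --pt "0.85 -30 -30 -20 0" --pt "0.85 -30 -30 0 0" --pt "0.85 -30 -20 0 0" --pt "0.85 -30 -10 0 0" --pt "0.85 -30 0 0 0" --pt "0.85 -20 0 0 0" --pt "0.85 0 0 0 0"

```text
clock: 29.55
eef_pos: [0.4063, -0.3681, 0.2408]
tool_rot: [-0.0, 0.707, 0.707, 0.0]
force: [-0.2, 0.6, 0.5]
opening: 0.0724
grasp_force: 0.0
```

```bash
python3 - <<'E'
from h import *
s=snap('top');o=bot.observe();print(o['clock'],o['eef_pos'],o['force'])
c=s['color'];H=lambda i:cv2.cvtColor(np.ascontiguousarray(i),cv2.COLOR_RGB2HSV)
t0=cv2.imread('pics/top0.png')[:,:,::-1]
for nm,i in(('t0',t0),('now',c)):
  y=cv2.inRange(H(i),(22,120,90),(35,255,255));n,l,st,ce=cv2.connectedComponentsWithStats(y);print(nm,'lemon',[(st[j].tolist(),ce[j].round(1)) for j in range(1,n) if 150<st[j,4]<1500])
  b=cv2.inRange(H(i),(95,70,30),(120,255,255));n,l,st,ce=cv2.connectedComponentsWithStats(b);print('blue',[(st[j].tolist(),ce[j].round(1), i[l==j].std(0).round()) for j in range(1,n) if 150<st[j,4]<1500])
d=np.abs(c.astype(int)-t0.astype(int)).sum(2)
for nm,a in dict(glass=(205,240,190,228),mill=(270,302,288,318),lemon=(130,166,315,342),jar=(240,264,408,436)).items(): print(nm,(d[a[0]:a[1],a[2]:a[3]]>90).mean().round(3))
u,v=proj(s,[.556,-.067,.116])[0];print(u,v,c[int(v)-8:int(v)+9:4,int(u)].tolist())
E
```

```text
29.6 [ 0.4064563  -0.36692423  0.24073871] [-0.44202156  0.30199592  0.4759963 ]
t0 lemon [([316, 131, 23, 33, 447], array([326.1, 148. ]))]
blue [([301, 218, 28, 29, 653], array([314.6, 232.2]), array([36., 44., 49.])), ([239, 278, 23, 21, 355], array([250.3, 287.6]), array([41., 53., 59.]))]
now lemon [([316, 131, 23, 33, 437], array([326.1, 148. ]))]
blue [([237, 181, 34, 32, 819], array([253.1, 196.6]), array([34., 44., 49.])), ([239, 278, 23, 21, 354], array([250.3, 287.6]), array([42., 53., 59.]))]
glass 0.0
mill 0.097
lemon 0.0
jar 0.51
249.6861687771601 193.66192868861162 [[136, 180, 209], [137, 181, 210], [138, 182, 211], [139, 183, 212], [141, 184, 214]]
```

```bash
python3 -c "
from bench import bot
print(bot.hand_in())"
```

```text
the job is handed in; nothing more can be done
None
```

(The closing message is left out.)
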